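Set the shade ring of a desk lamp and fit its shade

ROBOT

A 6-joint arm with a two-finger parallel gripper is mounted at the origin on the work surface. World frame = base frame: x ahead of the robot, y to its left, z up, the work surface at z = 0. Lengths are in mm, angles in rad, forces in N, time in s.
With the tool pointing down it reaches from about 375 to 925 mm from the base axis. Payload 5.7 kg.
Tool frame: the origin (TCP) lies at the very end of the fingers, on their centre line; the grasp point (between the pads) lies 19 mm behind it; z points along the fingers, y is the line along which they close (so a half turn about z gives the same grasp; the last joint's range is limited). The gripper opens to 85 mm and grips with 20 to 120 N. Pads are 22 mm wide; open, the fingers measure 114 mm over their backs; the gripper's body (76 mm by 85 mm) begins 54 mm behind the grasp point. The pads swing forward as they close: fully open they stand 13 mm farther back than shut.
Start: joints at [-1.381, 0.359, 1.51, -0, 1.272, -0.115], TCP at [180.046, -572.317, 231.267] pointing down, gripper open.
Joint ranges: [-2.97, 2.97], [-1.01, 2.36], [0.21, 2.38], [-0.96, 4.11], [0.2, 2.71], [-2.98, 2.98]. Speed limits (rad/s): [2.39, 2.39, 3.14, 3.14, 3.14, 3.14].

INTERFACE

Orientations are given as [roll, pitch, yaw] about the fixed x, y, z axes, in that order (R = Rz(yaw) Ry(pitch) Rx(roll)).
In Python, from rig import observe, camera, sign_off, boxes_of, cut_out, spot_point gives the robot as it stands. The module is installed in compiled form; this text tells all that it offers.
- The arm moves only by the tool drive_tool, never from a script. Its argument "motion" is a list of rows, each a list of 7 numbers: the shift along the tool's x, y, z scaled (see below), then the turn, a rotation vector about the tool's x, y, z scaled (see below), then the closure, from 0 (fully open) to 1 (shut). In form: [[dx, dy, dz, wx, wy, wz, claw], ...]. A call has 1 to 10 rows; each row shifts and turns the commanded pose from where the row before left it, along the tool's axes as they then stand; what a row does not reach is not made up. The controller multiplies each number of a shift by 8 cm and each number of a turn by 180 degrees. A row lasts 1/8 s, in which the tool goes at most 62.5 mm and 10.7 degrees, less where a joint would pass 70% of its speed; a pose out of reach is approached as far as the arm can. A call with a number of a shift or a turn outside -1 to 1 is refused whole. A call with a gripper value outside its range is refused whole. The fingers move at their own pace and stop on an object; the grip force is fixed at half the most. Time passes only in rows, so rows that do not move let the fingers close. It gives the time, the measured TCP pose, the force, the opening and the grip force at its end, in the units of the state.
- observe(): the state, without advancing time (a new reading comes with each control period).
- camera(name): name is "scene" or "top" or "wrist"; returns a dict with "image" (480x640x3 uint8, blue, green, red), "range_z" (480x640 float32, mm along the optical axis (not along the pixel's ray), 0 where there is no reading), "intrinsics" (3x3 intrinsics, pixels), "R" (3x3) and "t" (3): a world point X has camera coordinates R X + t. Camera axes: x right, y down, z forward; pixel columns grow to the right and rows downward; lengths in mm; the calibration is good to about 2 mm. A picture is of the moment at which its call begins.
- sign_off(): hands the job in; it is judged then, once.
Trained networks look in a picture, given as the dict that the camera call returned (one of the last four; its "shot" number tells which), for a name from the list of things; names that differ only in an ending like _2 or _b are one class to them, and where a whole thing is asked for, a point or a joint stands for the part that bears it (a point fixed in the world has none). Each returns a list of dicts, best first, with "p" (0 to 1); they miss things now and then, are a little off and sometimes report something else, mostly with a low value. They report only what shows in the picture. A call takes as long as a camera call. They do not tell look-alikes from the thing itself.
- boxes_of(picture, target): "position" ([row, column] in pixels, amid what is visible of it).
- cut_out(picture, target): "mask" (480x640 bool, what is visible of it) and "position" ([row, column] in pixels, amid what is visible of it).
- spot_point(picture, target): "position" ([row, column] in pixels: a listed point, or the origin of a listed thing).
The state is a dict: "clock": time; "joints": joint angles; "joint_velocities": joint speeds; "joint_torque": joint torques, N m; "tool_pos": TCP position; "eef_rot": TCP orientation; "force": force on the tool from outside, world axes, zero at the start; "torque": the same for the moment, N m; "gripper_width": finger opening in mm; "grip_force": force on a finger pad.
Only numpy, scipy, OpenCV 4.12 (cv2) and the standard library are available. Lean on these libraries where they do the work, as an engineer would, in place of code of your own. Each camera call takes 0.05 s, during which the arm holds its last target. There are 200 camera calls.

TASK

Get the desk lamp ready for its shade: spin the knurled ring up the lamp's threaded holder until 20 mm of thread stands above it, and let go of it. Then fit the drum shade over the holder so that it sits square on the ring; lower it into place, do not drop it, and leave the other things on the desk where they are.

Things in the scene. Friction and masses are not known exactly. Their poses are not given: they have to be found in the camera images.
- lamp: Brass desk lamp without bulb or shade, screwed to the desk, cannot move. Flange 120 mm wide, 12 mm high; thin stem; bulb holder: a shell 43 mm wide (80 to 103 mm above the desk), then an upright threaded sleeve 40 mm wide that ends in the open socket 165 mm above the desk. Origin: centre of the flange's underside, on the desk; z up along the thread's axis.
- thread_top (a point): Centre of the top end of the lamp's threaded sleeve, on its axis, 165 mm above the desk.
- ring_top (a point): Centre of the upper face of the knurled steel ring that runs on the lamp's threaded sleeve: 58 mm outside diameter, 16 mm high (from this point downwards). The height of thread_top above this point is the thread that stands above the ring; at the start 26 to 34 mm. z up; x and y turn with the ring.
- shade_ring (a joint): Turn of that ring on its thread, rad, growing counter-clockwise seen from above, which makes it climb: 2.86 mm per rad (18 mm per turn, right-hand many-start thread). At 0, 36 mm of thread stands above the ring; 11 rad is the upper stop (4.5 mm). It turns stiffly (0.12 N m), stays where it is left, and does not move when lightly pushed up or down.
- shade: Loose drum lamp shade of bent plywood, upright on the desk: 150 mm outside diameter, 100 mm high, straight wall 8 mm thick, open top, about 0.3 kg; can be pinched by the wall at the upper rim. Near the lower edge a white fitter, 4 mm thick: three spokes and a hub 72 mm wide with a hole 46 mm wide, which passes over the sleeve, not over the ring. Origin: centre of the lower edge; z up.
- shade_seat (a point): Centre of the hole in the underside of the shade's fitter hub, 12 mm above the shade's lower edge; when the shade is seated this lies at ring_top.
- shade_rim (a point): Centre of the shade's upper edge, 100 mm above its lower edge.
- keyboard: Bystander: flat white keyboard, 115 x 285 x 14 mm, origin centre of its underside, long side along its y.
- mouse: Bystander: white computer mouse, 100 x 58 x 35 mm, origin centre of its underside.
- mug: Bystander: white mug, 82 mm wide and 95 mm high, handle at its +y, origin centre of its foot.
- bulb_box: Bystander: cardboard light bulb carton, 100 x 100 x 140 mm, origin centre of its underside.
Not all that is in view belongs to the job. Leave any blue or red look-alike of the lamp alone.

How it is judged:
By the outcome, as a careful person would: the job done as asked, in the order asked, and still so for the second after the job is handed in, with the robot touching nothing.
It also fails if it takes over 72 s, if anything falls off the work surface, if the arm or the gripper's body presses on something with over 40 N, if the wrist force passes 120 N, or if a joint passes its speed limit or range.

## Working session

There is one attempt and no reset: what is moved stays moved. The work goes in short steps, Python scripts to look and compute and a tool call to move; the robot and the scene stay as the last step left them, time stands still between calls to the robot, and variables do not carry over. Pictures are saved under pics/ and viewed, at most 10 in all, crops included, and the job is handed in when it is done.

Besides the shell and the picture viewer there is one more tool, called after "Request:" by a JSON object that holds its "fn" and its "kwargs". drive_tool: Moves the arm, as the interface text tells. Shifts and turns lie within -1 to 1; 1 stands for 8 cm of shift or 180 degrees of turn. Its arguments: {"type":"object","properties":{"motion":{"type":"array"}},"required":["motion"]}

```bash
mkdir -p pics
cat > h.py <<'E'
import numpy as np, cv2
from rig import *
def back(c,rc):
    r,k=int(round(rc[0])),int(round(rc[1])); K=c["intrinsics"]
    w=c["range_z"][max(r-2,0):r+3,max(k-2,0):k+3]; w=w[w>0]
    z=np.median(w) if len(w) else np.nan
    p=np.array([(rc[1]-K[0,2])/K[0,0]*z,(rc[0]-K[1,2])/K[1,1]*z,z])
    return c["R"].T@(p-c["t"])
def ray(c,rc):
    K=c["intrinsics"]; d=c["R"].T@np.array([(rc[1]-K[0,2])/K[0,0],(rc[0]-K[1,2])/K[1,1],1])
    return -c["R"].T@c["t"],d/np.linalg.norm(d)
def tri(rs):
    A=np.zeros((3,3));b=np.zeros(3)
    for o,d in rs:
        P=np.eye(3)-np.outer(d,d);A+=P;b+=P@o
    x=np.linalg.solve(A,b); return x,[round(float(np.linalg.norm((np.eye(3)-np.outer(d,d))@(x-o))),1) for o,d in rs]
def cloud(c,m):
    r,k=np.nonzero(m&(c["range_z"]>0)); z=c["range_z"][r,k]; K=c["intrinsics"]
    return (np.c_[(k-K[0,2])/K[0,0]*z,(r-K[1,2])/K[1,1]*z,z]-c["t"])@c["R"]
E
python3 - <<'E'
from h import *
np.set_printoptions(precision=1,suppress=True)
S=camera("scene");T=camera("top")
cv2.imwrite("pics/s.png",S["image"]);cv2.imwrite("pics/t.png",T["image"])
for c,n in((S,"scene"),(T,"top")):
    print(n,"cam",-c["R"].T@c["t"])
    for t in["thread_top","ring_top","shade_rim","shade_seat","shade","lamp","mug","keyboard","mouse","bulb_box"]:
        print(t,[(np.round(d["position"]),round(d["p"],2),back(c,d["position"])) for d in spot_point(c,t)[:4]])
print(observe())
E
```

```text
scene cam [1443.8  269.8  761.1]
thread_top [(array([220., 456.]), 0.77, array([454.5, 278.3, 154.2])), (array([264., 454.]), 0.75, array([633.9, 286.5, 154.1])), (array([183., 479.]), 0.75, array([254.2, 322.2, 157. ])), (array([225., 386.]), 0.73, array([532.8, 122.4, 161. ]))]
ring_top [(array([279., 454.]), 0.78, array([662.6, 290.3, 138.3])), (array([204., 392.]), 0.71, array([399.2, 111.9, 141. ])), (array([238., 295.]), 0.69, array([ 491.1, -129.7,   46.3])), (array([234., 453.]), 0.55, array([486.5, 275.3, 132. ]))]
shade_rim [(array([236., 296.]), 0.57, array([ 489.5, -128.7,   54.4]))]
shade_seat [(array([266., 298.]), 0.82, array([619.9, -74.5,  60.1]))]
shade [(array([266., 298.]), 0.86, array([619.5, -72.9,  59.8]))]
lamp [(array([323., 445.]), 0.98, array([662.6, 288.8,   9.7])), (array([241., 390.]), 0.94, array([565. , 139.3, 139.7])), (array([274., 449.]), 0.78, array([664.8, 280.1, 151.3])), (array([283., 382.]), 0.76, array([568. , 126.5,  10.2]))]
mug [(array([321., 521.]), 0.57, array([644.8, 442.2,  41.9])), (array([261., 172.]), 0.35, array([ 645.2, -421.2,   2
[... 1413 characters left out ...]
y([592.1, 411.2,  85.4])), (array([238., 270.]), 0.48, array([557.1, 133.2, 147.5]))]
keyboard []
mouse [(array([227., 458.]), 0.8, array([ 599.9, -441.7,   32.9])), (array([309., 461.]), 0.24, array([ 349.9, -409.7,  139.4]))]
bulb_box [(array([310., 462.]), 0.62, array([ 345.9, -412.6,  139.8]))]
{'clock': 1.1, 'joints': array([-1.4,  0.4,  1.5,  0. ,  1.3, -0.1]), 'joint_velocities': array([-0.,  0., -0., -0.,  0., -0.]), 'joint_torque': array([  0. , -52.8, -27.9,   0. ,   0. ,   0. ]), 'tool_pos': array([ 180.1, -572.3,  231.3]), 'eef_rot': array([-3.1, -0. ,  0.3]), 'force': array([-0.4, -0.8,  0.3]), 'torque': array([0., 0., 0.]), 'grip_force': 0.0, 'gripper_width': 85.24879862181444}
```

```bash
python3 -c "
import cv2,numpy as np
cv2.imwrite('pics/a.png',cv2.resize(np.hstack([cv2.imread('pics/s.png'),cv2.imread('pics/t.png')]),(800,300)))"
```

```text
(no output)
```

View pics/s.png

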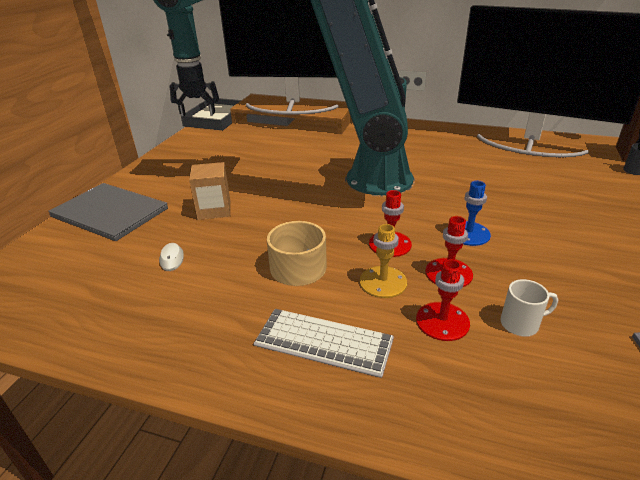

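View pics/t.png

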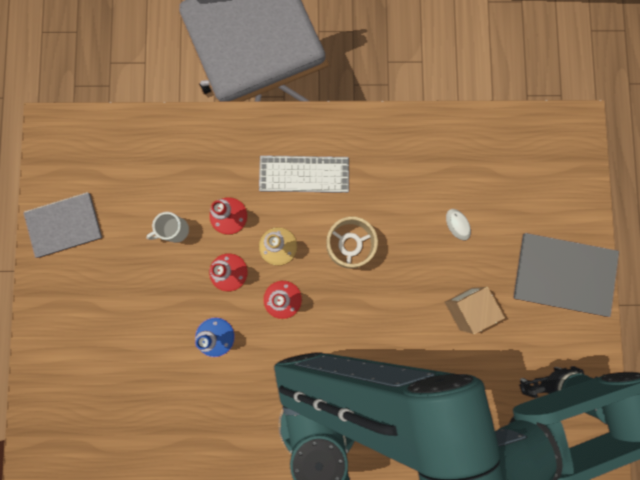

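The scene view shows one brass lamp, with its socket near (230,386), three red lamps near (196,393), (225,456) and (268,452), and a blue one near (187,477). In the top view the brass lamp is at (242,276) and the shade at (242,352). Only the brass one fits the description. I'll confirm it in a crop and measure.

```bash
cat >> h.py <<'E'
def circ(p,r=None):
    from scipy.optimize import least_squares
    c0=p[:,:2].mean(0)
    f=(lambda q:np.hypot(p[:,0]-q[0],p[:,1]-q[1])-(r or q[2]))
    s=least_squares(f,[*c0,r or 30],loss="soft_l1"); return s.x
E
python3 - <<'E'
from h import *
np.set_printoptions(precision=1,suppress=True)
S=camera("scene");T=camera("top")
a=cv2.resize(S["image"][210:300,340:430],(400,400),interpolation=2);b=cv2.resize(T["image"][215:275,245:305],(400,400),interpolation=2)
cv2.imwrite("pics/c.png",np.hstack([a,b]))
for t,rc,rt in(("thread_top",(230,386),(242,276)),("ring_top",(240,386),(242,276)),("lamp",(282,382),(246,278)),("shade_rim",(236,296),(241,352)),("shade_seat",(266,298),(243,350)),("shade",(270,298),(243,350))):
    rs=[]
    for c,g in((S,rc),(T,rt)):
        d=[x for x in spot_point(c,t) if np.hypot(*(np.array(x["position"])-g))<14]
        if d: print(t,d[0]["position"],d[0]["p"]); rs.append(ray(c,d[0]["position"]))
    if len(rs)==2: print("   ",*tri(rs))
for c,n,u in((S,"S",(slice(215,300),slice(350,415))),(T,"T",(slice(218,275),slice(252,302)))):
    m=np.zeros((480,640),bool);m[u]=1
    p=cloud(c,m); hsv=cv2.cvtColor(c["image"],cv2.COLOR_BGR2HSV)[m&(c["range_z"]>0)]
    near=np.hypot(p[:,0]-548,p[:,1]-120)<40
    g=(hsv[:,1]<60)&near&(p[:,2]>100)&(p[:,2]<160)
    print(n,"ring grey",g.sum(),np.percentile(p[g],[5,50,95],0))
    y=near&(p[:,2]>145); print(n,"above145",y.sum(),np.percentile(p[y],[2,50,98],0))
    fl=(np.hypot(p[:,0]-548,p[:,1]-120)<90)&(p[:,2]>6)&(p[:,2]<20); print("flange",fl.sum(),np.percentile(p[fl],[1,50,99],0))
for c,n,u in((S,"S",(slice(215,290),slice(260,335))),(T,"T",(slice(210,275),slice(320,385)))):
    m=np.zeros((480,640),bool);m[u]=1
    p=cloud(c,m); q=p[(p[:,2]>94)&(p[:,2]<106)]
    print("shade rim",n,len(q),np.percentile(q,[1,50,99],0),circ(q))
E
```

```text
thread_top [227.2, 387.3] 0.67
thread_top [239.4, 272.0] 0.94
    [550.2 126.6 166.1] [0.8, 0.8]
ring_top [237.4, 386.7] 0.7
ring_top [242.2, 274.0] 0.51
    [545.4 124.9 133.7] [1.9, 1.9]
lamp [281.6, 380.6] 0.81
lamp [245.6, 279.9] 0.68
    [548.9 118.1  -1.4] [1.1, 1.1]
shade_rim [240.1, 296.6] 0.98
shade_rim [240.5, 355.4] 0.77
    [ 551.6 -108.8   86.1] [7.1, 7.1]
shade_seat [263.1, 298.9] 0.64
shade_seat [242.0, 350.1] 0.87
    [ 555.7 -101.1   16.4] [3.5, 3.5]
shade [263.8, 297.1] 0.94
shade [244.9, 350.1] 0.96
    [ 548.6 -105.2    7.7] [0.3, 0.3]
S ring grey 196 [[544.2 100.5 125. ]
 [570.3 128.8 135.7]
 [578.2 151.2 138.9]]
S above145 225 [[532.4 107.2 145.6]
 [557.9 124.6 157.9]
 [569.6 143.8 165.6]]
flange 969 [[499.5  71.2   6.1]
 [559.3 131.    9.3]
 [605.6 179.8  14.6]]
T ring grey 193 [[522.7  99.6 134. ]
 [544.1 122.5 139.6]
 [572.  148.6 146.9]]
T above145 123 [[529.  106.3 145.3]
 [548.  125.9 162.7]
 [566.  142.9 169.1]]
flange 723 [[475.7  59.1   6.1]
 [534.4 112.8   9.9]
 [614.2 194.7  18. ]]
shade rim S 462 [[ 479.9 -173.8   94.2]
 [ 565.2  -99.    98.5]
 [ 626.9  -29.1  102.3]] [ 553.9 -101.5   70.6]
shade rim T 405 [[ 476.9 -175.4   94.3]
 [ 548.6 -105.3  100. ]
 [ 622.6  -30.2  105.5]] [ 549.7 -101.9   70.6]
```

View pics/c.png

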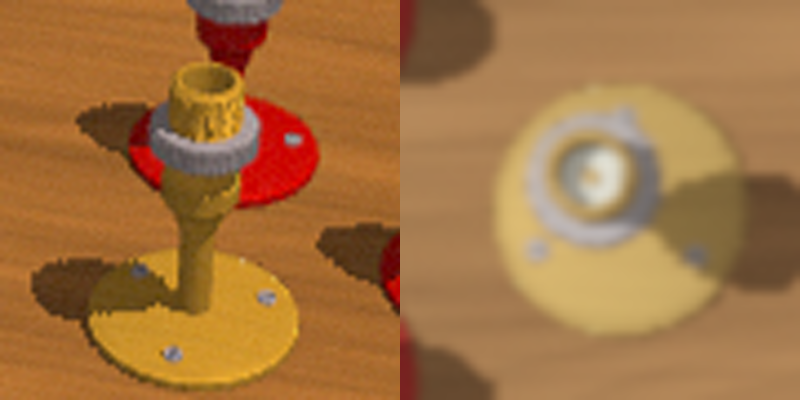

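The crop shows the brass lamp clearly: brass socket, knurled grey ring, and its own brass flange. The lamp axis is at about (548,124) with the ring top near z 136, and the shade centre is at about (551,-102) with its rim at z 100. Next I move over the lamp for wrist views.

Request:
{"fn": "drive_tool", "kwargs": {"motion": [[0.5,-0.495,-0.09,0,0,0,0],[0.5,-0.495,-0.09,0,0,0,0],[0.5,-0.495,-0.09,0,0,0,0],[0.5,-0.495,-0.09,0,0,0,0],[0.5,-0.495,-0.09,0,0,0,0],[0.5,-0.495,-0.09,0,0,0,0],[0.5,-0.495,-0.09,0,0,0,0]]}}

```text
clock: 2.68
tool_pos: [364.6, -222.3, 282.2]
eef_rot: [3.141, -0.001, 0.304]
force: [1.3, -0.3, 1.3]
gripper_width: 85.1
grip_force: 0.0
```

Request:
{"fn": "drive_tool", "kwargs": {"motion": [[0.5,-0.495,-0.09,0,0,0,0],[0.5,-0.495,-0.09,0,0,0,0],[0.5,-0.495,-0.09,0,0,0,0],[0.5,-0.495,-0.09,0,0,0,0],[0.5,-0.495,-0.09,0,0,0,0],[0.5,-0.495,-0.09,0,0,0,0],[0.5,-0.495,-0.09,0,0,0,0],[0,0,0,0,0,0,0]]}}

```text
clock: 3.68
tool_pos: [549.5, 127.9, 332.4]
eef_rot: [-3.141, -0.002, 0.309]
force: [-0.9, -0.6, 0.3]
gripper_width: 85.4
grip_force: 0.0
```

```bash
cat >> h.py <<'E'
def ring_meas(c,xy=(548,124),name=None):
    m=np.ones((480,640),bool); p=cloud(c,m); v=c["range_z"]>0
    hsv=cv2.cvtColor(c["image"],cv2.COLOR_BGR2HSV)[v]
    d=np.hypot(p[:,0]-xy[0],p[:,1]-xy[1]); 
    up=(d<45)&(p[:,2]>110)&(p[:,2]<180)
    h,e=np.histogram(p[up][:,2],np.arange(110,180,1.)); print("z hist",[(int(a),int(b)) for a,b in zip(e,h) if b>15])
    return p,hsv,d
E
python3 - <<'E'
from h import *
np.set_printoptions(precision=1,suppress=True)
o=observe();print(o["clock"],o["joints"],o["tool_pos"],o["eef_rot"])
c=camera("wrist");print("cam",-c["R"].T@c["t"],c["R"][2])
cv2.imwrite("pics/w1.png",c["image"])
for t in["thread_top","ring_top","lamp"]:
    for d in spot_point(c,t)[:3]: print(t,np.round(d["position"]),round(d["p"],2),back(c,d["position"]))
p,hsv,d=ring_meas(c)
for lo,hi in((130,139),(158,169)):
    q=p[(d<45)&(p[:,2]>lo)&(p[:,2]<hi)]
    if len(q)>20: print(lo,len(q),np.percentile(q,[1,50,99],0))
E
```

```text
3.675 [0.1 0.2 1.4 0.  1.5 1.4] [549.5 127.9 332.4] [-3.1 -0.   0.3]
cam [621.1 151.4 474.7] [-0.3 -0.1 -1. ]
thread_top [208. 322.] 0.96 [540.9 121.3 142.5]
thread_top [379. 278.] 0.78 [366.5 108.5 145.4]
thread_top [  4. 149.] 0.69 [649.9 290.1 142.9]
ring_top [393.  55.] 0.76 [536.5 192.  392.2]
lamp [298. 294.] 0.81 [387.3 106.6  13.4]
lamp [ 45. 211.] 0.74 [642.8 274.1  17.8]
lamp [171. 319.] 0.7 [570.  132.6 137.9]
z hist [(131, 17), (132, 19), (134, 26), (135, 64), (136, 194), (137, 538), (138, 484), (139, 106), (140, 22), (141, 124), (142, 321), (143, 175), (144, 69), (145, 30), (146, 21), (147, 27), (148, 19), (149, 21), (150, 35), (152, 20), (153, 26), (154, 18), (155, 16), (156, 30), (157, 21), (158, 24), (159, 28), (160, 23), (161, 65), (162, 218), (163, 285), (164, 265), (165, 116)]
130 1363 [[519.3  97.6 131.3]
 [559.  131.8 137.7]
 [575.4 153.5 139. ]]
158 1030 [[528.2 106.6 158.6]
 [547.7 125.4 163.6]
 [566.2 143.9 165.8]]
```

View pics/w1.png

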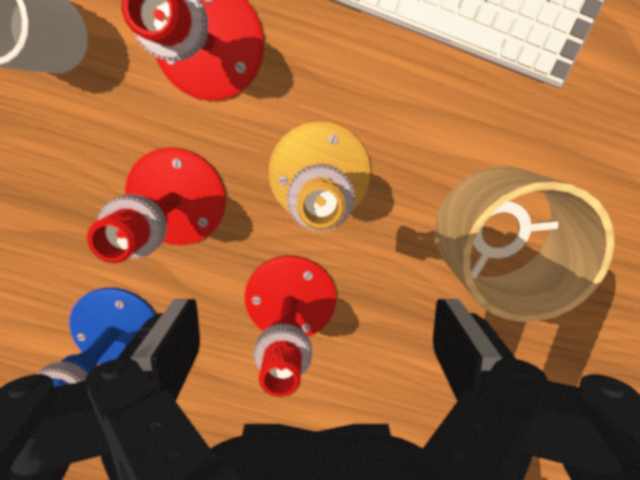

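The wrist view shows the brass socket at (205,322), the red lamps at (15,160), (235,110) and (375,280), and the shade at (250,540). About 26.5 mm of thread stands above the ring. I descend around the ring.

Request:
{"fn": "drive_tool", "kwargs": {"motion": [[-0.032,0.028,0.5,0,0,0,0],[0,0,0.6,0,0,0,0],[0,0,0.6,0,0,0,0],[0,0,0.5,0,0,0,0],[0,0,0.35,0,0,0,0],[0,0,0.2,0,0,0,0],[0,0,0.1,0,0,0,0],[0,0,0,0,0,0,0]]}}

```text
clock: 4.88
tool_pos: [546.3, 121.4, 104.4]
eef_rot: [3.142, -0.0, 0.304]
force: [-0.1, -0.7, -0.7]
gripper_width: 85.3
grip_force: 0.0
```

Run:
```python
from h import *
np.set_printoptions(precision=3,suppress=True)
o=observe();print(o["clock"],o["joints"],o["tool_pos"],o["eef_rot"],o["force"])
S=camera("scene")
cv2.imwrite("pics/d1.png",cv2.resize(S["image"][130:310,300:500],(700,630))[:600])
```

```text
4.875 [0.095 0.447 1.734 0.    0.96  1.362] [546.282 121.365 104.436] [ 3.142 -0.     0.304] [-0.12  -0.7   -0.732]
```

View pics/d1.png

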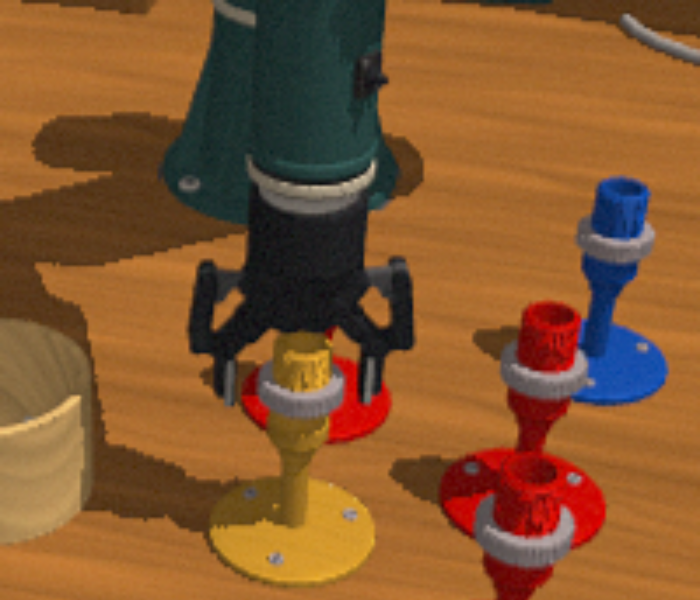

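The fingers straddle the ring at the right height. I correct by about 3 mm sideways and close.

Request:
{"fn": "drive_tool", "kwargs": {"motion": [[0.03,-0.038,0,0,0,0,0],[0,0,0,0,0,0,0.3],[0,0,0,0,0,0,1],[0,0,0,0,0,0,1],[0,0,0,0,0,0,1],[0,0,0,0,0,0,1]]}}

```text
clock: 5.68
tool_pos: [548.4, 124.4, 105.4]
eef_rot: [3.14, -0.002, 0.305]
force: [-0.9, -4.5, 7.3]
gripper_width: 56.3
grip_force: 62.1
```

Run:
```python
from h import *
np.set_printoptions(precision=3,suppress=True)
o=observe();print(o)
```

```text
{'clock': 5.675, 'joints': array([ 0.101,  0.448,  1.728, -0.002,  0.963,  1.368]), 'joint_velocities': array([ 0.002,  0.   , -0.   ,  0.   , -0.   ,  0.   ]), 'joint_torque': array([  2.22 , -48.033, -20.106,   1.314,  -0.447,  -0.035]), 'tool_pos': array([548.387, 124.408, 105.372]), 'eef_rot': array([ 3.14 , -0.002,  0.305]), 'force': array([-0.879, -4.509,  7.296]), 'torque': array([-0.822,  0.099, -0.034]), 'grip_force': 62.09865689277649, 'gripper_width': 56.2629543929085}
```

Gripped and centred, with low side force. I turn it counter-clockwise from above, climbing with the thread.

Request:
{"fn": "drive_tool", "kwargs": {"motion": [[0,0,-0.0067,0,0,-0.059,1],[0,0,-0.0067,0,0,-0.059,1],[0,0,-0.0067,0,0,-0.059,1],[0,0,-0.0067,0,0,-0.059,1],[0,0,-0.0067,0,0,-0.059,1],[0,0,-0.0067,0,0,-0.059,1],[0,0,-0.0067,0,0,-0.059,1],[0,0,-0.0067,0,0,-0.059,1],[0,0,-0.0067,0,0,-0.059,1],[0,0,0,0,0,0,1]]}}

```text
clock: 6.92
tool_pos: [547.8, 124.8, 110.1]
eef_rot: [3.141, 0.001, 1.976]
force: [-2.3, -2.8, 8.1]
gripper_width: 56.6
grip_force: 62.1
```

Run:
```python
from h import *
np.set_printoptions(precision=3,suppress=True)
o=observe();print(o)
for n in("scene",):
    for k in range(3):
        c=camera(n)
        for t,g in(("thread_top",(227,387)),("ring_top",(235,386))):
            print(t,[(np.array(x["position"]),round(x["p"],2)) for x in spot_point(c,t) if np.hypot(*(np.array(x["position"])-g))<15])
```

```text
{'clock': 6.925, 'joints': array([ 0.102,  0.442,  1.725, -0.001,  0.974, -0.303]), 'joint_velocities': array([ 0.001,  0.   , -0.   , -0.002,  0.   ,  0.061]), 'joint_torque': array([  1.177, -47.568, -20.896,   0.757,  -0.752,  -0.7  ]), 'tool_pos': array([547.783, 124.788, 110.132]), 'eef_rot': array([3.141, 0.001, 1.976]), 'force': array([-2.257, -2.753,  8.13 ]), 'torque': array([-0.389,  0.155,  0.044]), 'grip_force': 62.11429953575134, 'gripper_width': 56.61498533683987}
thread_top [(array([223.6, 386.2]), 0.95)]
ring_top [(array([235.1, 384.2]), 0.63)]
thread_top [(array([223.3, 386.6]), 0.7)]
ring_top [(array([234.5, 385.5]), 0.53)]
thread_top [(array([226.4, 387.4]), 0.56)]
ring_top [(array([236.7, 381.2]), 0.51)]
```

Request:
{"fn": "drive_tool", "kwargs": {"motion": [[0,0,0,0,0,0,0.3],[0,0,0,0,0,0,0],[0,0,0,0,0,0,0],[0,0,0,0,0,0,0],[0,0,-0.3,0,0,0,0],[0,0,-0.65,0,0,0,0],[0,0,-0.65,0,0,0,0],[0,0,-0.65,0,0,0,0],[0,0,0,0,0,0,0],[0,0,0,0,0,0,0]]}}

```text
clock: 8.62
tool_pos: [547.0, 125.3, 288.5]
eef_rot: [-3.141, -0.0, 1.973]
force: [-0.6, -0.3, -0.0]
gripper_width: 85.5
grip_force: 0.0
```

```bash
cat >> h.py <<'E'
def gap(n=3,names=("wrist","scene")):
    for nm in names:
        for k in range(n):
            c=camera(nm); v=c["range_z"]>0; p=cloud(c,np.ones((480,640),bool))
            d=np.hypot(p[:,0]-547.7,p[:,1]-125)
            q=p[(d>22)&(d<28)&(p[:,2]>125)&(p[:,2]<158)]; r=p[(d<19.8)&(d>15)&(p[:,2]>158)&(p[:,2]<170)]
            h,e=np.histogram(q[:,2],np.arange(125,158,.5)); i=h.argmax(); zr=np.median(q[abs(q[:,2]-e[i])<1.5][:,2])
            h,e=np.histogram(r[:,2],np.arange(158,170,.5)); i=h.argmax(); zt=np.median(r[abs(r[:,2]-e[i])<1.5][:,2])
            u=p[(d<24)&(p[:,2]>160)&(p[:,2]<169)]; 
            f=p[(d>45)&(d<55)&(p[:,2]<20)]
            print(nm,len(q),len(r),"ring",zr,"top",zt,"gap",zt-zr,"flange",np.median(f[:,2]) if len(f) else None,"axis",(np.percentile(u,1,0)+np.percentile(u,99,0))[:2]/2,circ(u,18.5)[:2])
    return c
E
python3 - <<'E'
from h import *
np.set_printoptions(precision=1,suppress=True)
o=observe();print(o["clock"],o["tool_pos"],o["eef_rot"][2])
gap()
c=camera("wrist");cv2.imwrite("pics/w2.png",c["image"])
E
```

```text
8.625 [547.  125.3 288.5] 1.9729848434633737
wrist 1352 990 ring 142.67246495217933 top 163.0056352446513 gap 20.333170292471976 flange 8.56129911854217 axis [547. 125.] [546.9 125.1]
wrist 1363 987 ring 142.6555058562248 top 163.9190173081396 gap 21.26351145191478 flange 8.57046594962741 axis [547.  124.9] [547. 125.]
wrist 1362 987 ring 142.65353098288048 top 163.19836021652432 gap 20.54482923364384 flange 8.600150190513787 axis [547.  124.9] [547. 125.]
scene 101 53 ring 142.02040641153155 top 163.54383710095908 gap 21.523430689427528 flange 8.357194204503278 axis [550.9 124.5] [549.5 124.7]
scene 104 59 ring 142.71852894608676 top 162.3559983278388 gap 19.637469381752027 flange 8.457439522280794 axis [550.3 124.5] [549.7 124.8]
scene 100 58 ring 141.39007584557595 top 162.89314857997778 gap 21.503072734401826 flange 8.392268750210949 axis [550.8 124.7] [549.9 125. ]
```

View pics/w2.png

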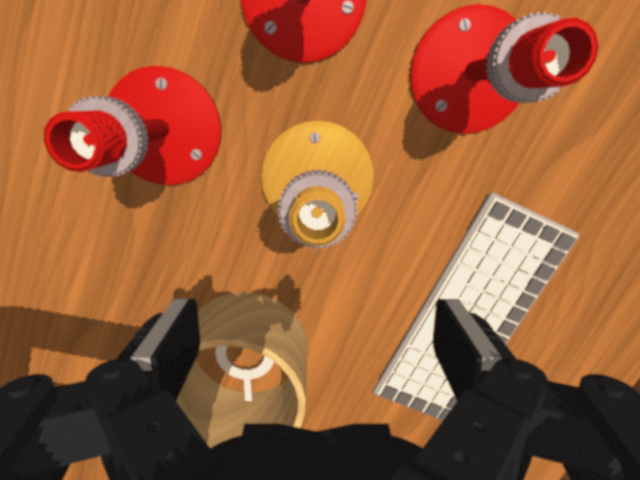

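The wrist view shows the ring around the socket at (215,318), free and intact. Remaining thread is about 20.3 to 21, so I check the depth bias against known heights.

Run:
```python
from h import *
np.set_printoptions(precision=2,suppress=True)
Z=np.mean([camera("wrist")["range_z"] for _ in range(4)],0)
c=camera("wrist"); K=c["intrinsics"]
r,k=np.mgrid[:480,:640]
P=(np.dstack([(k-K[0,2])/K[0,0]*Z,(r-K[1,2])/K[1,1]*Z,Z])-c["t"])@c["R"]
z=P[...,2]; d=np.hypot(P[...,0]-547,P[...,1]-125)
hsv=cv2.cvtColor(c["image"],cv2.COLOR_BGR2HSV)
desk=(d>75)&(d<130)&(z<8)&(hsv[...,0]>8)&(hsv[...,0]<20)&(hsv[...,1]<200)
fl=(d>40)&(d<55)&(z<20)&(hsv[...,0]>18)
rg=(d>22.5)&(d<27.5)&(z>135)&(z<150)
for n,m in(("desk",desk),("flange",fl),("ring",rg)):print(n,m.sum(),np.percentile(z[m],[10,50,90]),"range",np.median(Z[m]),P[m].mean(0))
h,e=np.histogram(z[(d<21.5)&(d>14)&(z>155)],np.arange(155,170,.5));print(list(zip(e,h)))
for a in range(14,22): m=(d>a)&(d<a+1)&(z>155);print(a,m.sum(),np.percentile(z[m],[10,50,90]))
for a in range(20,32): m=(d>a)&(d<a+1)&(z>130)&(z<155);print(a,m.sum(),np.percentile(z[m],[10,50,90]))
rings=(d<31)&(z>138)&(z<147); print("ring centre",circ(P[(d>26)&rings],28)[:2])
q=P[(d<45)&(z>120)&(z<150)]; print("ring ext",np.percentile(q,[.5,99.5],0))
```

```text
desk 28075 [-0.54 -0.01  0.53] range 430.07306 [547.87 133.98  -0.01]
flange 1522 [8.18 9.24 9.99] range 414.06277 [540.12 159.64   9.16]
ring 1097 [142.62 143.16 143.64] range 294.6767 [544.05 131.29 143.18]
[(np.float64(155.0), np.int64(9)), (np.float64(155.5), np.int64(9)), (np.float64(156.0), np.int64(12)), (np.float64(156.5), np.int64(12)), (np.float64(157.0), np.int64(16)), (np.float64(157.5), np.int64(24)), (np.float64(158.0), np.int64(21)), (np.float64(158.5), np.int64(4)), (np.float64(159.0), np.int64(13)), (np.float64(159.5), np.int64(17)), (np.float64(160.0), np.int64(8)), (np.float64(160.5), np.int64(7)), (np.float64(161.0), np.int64(10)), (np.float64(161.5), np.int64(19)), (np.float64(162.0), np.int64(42)), (np.float64(162.5), np.int64(109)), (np.float64(163.0), np.int64(214)), (np.float64(163.5), np.int64(126)), (np.float64(164.0), np.int64(146)), (np.float64(164.5), np.int64(299)), (np.float64(165.0), np.int64(184)), (np.float64(165.5), np.int64(20)), (np.float64(166.0), np.int64(0)), (np.float64(166.5), np.int64(0)), (np.float64(167.0), np.int64(0)), (np.float64(167.5
[... 676 characters left out ...]
6.73 146.73]Traceback (most recent call last):
  File "<stdin>", line 15, in <module>
    return _quantile_unchecked(
        a, q, axis, out, overwrite_input, method, keepdims, weights)
    return _ureduce(a,
                    func=_quantile_ureduce_func,
    ...<5 lines>...
                    overwrite_input=overwrite_input,
                    method=method)
    r = func(a, **kwargs)
    result = _quantile(arr,
                       quantiles=q,
    ...<2 lines>...
                       out=out,
                       weights=wgt)
    slices_having_nans = np.isnan(arr[-1, ...])
                                  ~~~^^^^^^^^^
IndexError: index -1 is out of bounds for axis 0 with size 0
```

The top face reads 164.9 and the ring 143.2, so the gap is about 21.65 mm. The ring needs another 0.57 rad or so.

Request:
{"fn": "drive_tool", "kwargs": {"motion": [[0,0,0.65,0,0,0,0],[0,0,0.65,0,0,0,0],[0,0,0.5,0,0,0,0],[0,0,0.3,0,0,0,0],[0,0,0.13,0,0,0,0],[0,0,0,0,0,0,0.3],[0,0,0,0,0,0,1],[0,0,0,0,0,0,1],[0,0,0,0,0,0,1],[0,0,0,0,0,0,1]]}}

```text
clock: 10.48
tool_pos: [547.5, 125.1, 112.0]
eef_rot: [3.141, 0.001, 1.973]
force: [-2.9, -1.8, 6.9]
gripper_width: 56.3
grip_force: 63.2
```

Request:
{"fn": "drive_tool", "kwargs": {"motion": [[0,0,-0.005,0,0,-0.046,1],[0,0,-0.005,0,0,-0.046,1],[0,0,-0.005,0,0,-0.046,1],[0,0,-0.005,0,0,-0.046,1],[0,0,0,0,0,0,1],[0,0,0,0,0,0,1]]}}

```text
clock: 11.22
tool_pos: [547.2, 124.8, 113.7]
eef_rot: [-3.141, 0.001, 2.552]
force: [-4.3, -2.7, 8.2]
gripper_width: 56.4
grip_force: 63.5
```

Request:
{"fn": "drive_tool", "kwargs": {"motion": [[0,0,0,0,0,0,0.3],[0,0,0,0,0,0,0],[0,0,0,0,0,0,0],[0,0,0,0,0,0,0],[0,0,-0.3,0,0,0,0],[0,0,-0.65,0,0,0,0],[0,0,-0.65,0,0,0,0],[0,0,-0.65,0,0,0,0],[0,0,0,0,0,0,0],[0,0,0,0,0,0,0]]}}

```text
clock: 12.48
tool_pos: [547.1, 125.3, 291.7]
eef_rot: [-3.141, -0.0, 2.551]
force: [0.2, -0.5, 0.2]
gripper_width: 85.3
grip_force: 0.0
```

```bash
cat >> h.py <<'E'
def wavg(n=4):
    cs=[camera("wrist") for _ in range(n)]; c=cs[-1]; K=c["intrinsics"]
    Z=np.median([x["range_z"] for x in cs],0); r,k=np.mgrid[:480,:640]
    return c,(np.dstack([(k-K[0,2])/K[0,0]*Z,(r-K[1,2])/K[1,1]*Z,Z])-c["t"])@c["R"]
E
python3 - <<'E'
from h import *
np.set_printoptions(precision=2,suppress=True)
o=observe();print(o["clock"],o["joints"],o["tool_pos"],o["eef_rot"])
c,P=wavg(); z=P[...,2]; d=np.hypot(P[...,0]-547.2,P[...,1]-125)
a=np.median(z[(d>21)&(d<26.5)&(z>135)&(z<152)]); b=np.median(z[(d>14.8)&(d<17)&(z>162)&(z<168)]); print("ring",a,"top",b,b-a)
u=P[(d<25)&(z>161)&(z<168)];print("sleeve ext mid",(np.percentile(u,.5,0)+np.percentile(u,99.5,0))/2)
q=P[(d<40)&(z>a-2)&(z<a+2)];print("ring ext mid",(np.percentile(q,.5,0)+np.percentile(q,99.5,0))/2,np.percentile(q,99.5,0)-np.percentile(q,.5,0))
desk=abs(z)<4; print("desk",np.median(z[desk]))
E
```

```text
12.475 [ 0.1   0.25  1.51  0.    1.38 -0.88] [547.11 125.3  291.71] [-3.14 -0.    2.55]
ring 144.00188501918882 top 163.96363378512956 19.96174876594074
sleeve ext mid [546.97 124.67 163.09]
ring ext mid [546.89 124.9  143.78] [55.39 55.54  3.51]
desk -0.9129907946946533
```

Exactly 20.0 mm of thread now stands above the released ring. The lamp axis is at (547.0,124.8). On to the shade.

Request:
{"fn": "drive_tool", "kwargs": {"motion": [[0,0,0,0,0,-0.047,0],[0,0,0,0,0,-0.047,0],[0,0,0,0,0,-0.047,0],[0,0,0,0,0,-0.047,0],[-0.05,-0.72,0,0,0,0,0],[0,-0.72,0,0,0,0,0],[0,-0.72,0,0,0,0,0],[0,-0.72,0,0,0,0,0],[0,0,0,0,0,0,0],[0,0,0,0,0,0,0]]}}

```text
clock: 13.92
tool_pos: [551.0, -104.7, 291.2]
eef_rot: [3.14, -0.002, 3.141]
force: [-0.8, -0.3, -0.2]
gripper_width: 85.3
grip_force: 0.0
```

```bash
cat >> h.py <<'E'
def rim(P,lo,hi,c0):
    z=P[...,2]; m=(z>lo)&(z<hi)&(np.hypot(P[...,0]-c0[0],P[...,1]-c0[1])<90)
    q=P[m]; s=circ(q,71); s=s[:2]
    r=np.hypot(q[:,0]-s[0],q[:,1]-s[1]); q=q[(r>65)&(r<77)]
    A=np.c_[q[:,:2]-s,np.ones(len(q))]; pl=np.linalg.lstsq(A,q[:,2],rcond=None)[0]
    print("rim",len(q),"centre",circ(q,71)[:2],circ(q),"z",pl[2],"tilt",pl[:2]); return s
E
python3 - <<'E'
from h import *
np.set_printoptions(precision=3,suppress=True)
o=observe();print(o["clock"],o["joints"],o["tool_pos"],o["eef_rot"])
c,P=wavg(); s=rim(P,94,106,(551,-102))
z=P[...,2]; print("desk",np.median(z[abs(z)<4]))
hsv=cv2.cvtColor(c["image"],cv2.COLOR_BGR2HSV)
d=np.hypot(P[...,0]-s[0],P[...,1]-s[1]); m=(d<42)&(z>8)&(z<24)&(hsv[...,1]<60); print("hub",m.sum(),np.percentile(P[m],[1,50,99],0))
for t in("shade_seat","shade_rim"): print(t,[(x["position"],round(x["p"],2),back(c,x["position"])) for x in spot_point(c,t)[:2]])
cv2.imwrite("pics/w3.png",c["image"])
E
```

```text
13.925 [-0.312  0.254  1.511  0.001  1.378 -1.882] [ 550.994 -104.722  291.196] [ 3.14  -0.002  3.141]
rim 5128 centre [ 550.028 -102.499] [ 549.872 -102.497   70.039] z 99.27416140881087 tilt [-0.004 -0.   ]
desk -0.1320560378295611
hub 1963 [[ 511.55  -137.85    14.428]
 [ 548.505 -102.595   15.818]
 [ 583.082  -69.486   16.908]]
shade_seat [([172.5, 523.0], 0.48, array([544.939, 115.24 ,  12.721]))]
shade_rim [([193.7, 314.4], 0.64, array([ 571.058, -104.219,   -0.504]))]
```

View pics/w3.png

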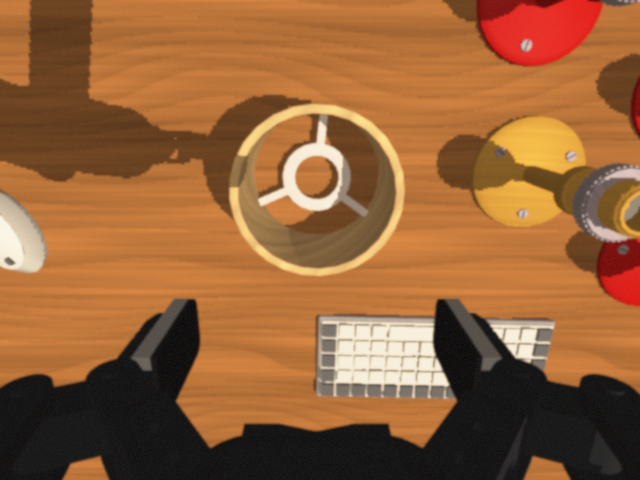

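The view shows the shade rim as a circle centred at (188,317) with the fitter hub inside and nothing near its left side. Centre is (550,-102.5) and rim z ≈ 99.5. I pinch the -y wall.

Request:
{"fn": "drive_tool", "kwargs": {"motion": [[0.012,-0.43,0,0,0,0,0],[0,-0.43,0,0,0,0,0],[0,0,0.6,0,0,0,0],[0,0,0.6,0,0,0,0],[0,0,0.6,0,0,0,0],[0,0,0.5,0,0,0,0],[0,0,0.3,0,0,0,0],[0,0,0.2,0,0,0,0],[0,0,0,0,0,0,0],[0,0,0,0,0,0,0]]}}

```text
clock: 15.48
tool_pos: [551.4, -174.1, 69.1]
eef_rot: [-3.141, 0.002, -3.141]
force: [-0.1, -0.5, 0.3]
gripper_width: 85.6
grip_force: 0.0
```

Request:
{"fn": "drive_tool", "kwargs": {"motion": [[0,0,0,0,0,0,0.4],[0,0,0,0,0,0,0.6],[0,0,0,0,0,0,0.8],[0,0,0,0,0,0,1],[0,0,0,0,0,0,1],[0,0,0,0,0,0,1],[0,0,0,0,0,0,1]]}}

```text
clock: 16.35
tool_pos: [550.7, -174.0, 68.4]
eef_rot: [-3.142, 0.0, -3.142]
force: [-0.6, -0.1, 5.4]
gripper_width: 7.3
grip_force: 58.7
```

Request:
{"fn": "drive_tool", "kwargs": {"motion": [[0,0,-0.1,0,0,0,1],[0,0,-0.2,0,0,0,1],[0,0,-0.35,0,0,0,1],[0,0,-0.5,0,0,0,1],[0,0,-0.5,0,0,0,1],[0,0,-0.4,0,0,0,1],[0,0,-0.25,0,0,0,1],[0,0,-0.1,0,0,0,1],[0,0,0,0,0,0,1],[0,0,0,0,0,0,1]]}}

```text
clock: 17.6
tool_pos: [549.8, -173.6, 259.1]
eef_rot: [3.141, -0.002, -3.142]
force: [0.0, 0.4, -3.1]
gripper_width: 7.4
grip_force: 58.2
```

Run:
```python
from h import *
np.set_printoptions(precision=3,suppress=True)
o=observe();print(o["clock"],o["tool_pos"],o["eef_rot"],o["force"])
c,P=wavg()
z=P[...,2]; m=(z>270)&(z<310)&(P[...,1]<-20)&(P[...,1]>-160); q=P[m]; print(m.sum(),np.percentile(q,[1,50,99],0))
rim(P,275,300,(550,-102.5))
m=(z>180)&(z<225)&(np.hypot(P[...,0]-550,P[...,1]+102)<45); print("hub",m.sum(), np.percentile(P[m],[1,50,99],0) if m.sum() else 0)
S=camera("scene"); p=cloud(S,np.ones((480,640),bool)); rim(p[None],270,305,(550,-102.5))
cv2.imwrite("pics/l.png",np.hstack([cv2.resize(c["image"],(400,300)),cv2.resize(S["image"],(400,300))]))
```

```text
17.6 [ 549.788 -173.578  259.052] [ 3.141 -0.002 -3.142] [ 0.026  0.37  -3.055]
14818 [[ 475.301 -159.613  270.494]
 [ 487.364 -128.813  289.84 ]
 [ 599.664  -49.422  309.424]]
rim 18614 centre [ 548.987 -104.001] [ 547.958 -104.978   69.522] z 285.8773390649138 tilt [-0.025 -0.044]
hub 9284 [[ 507.56  -140.918  203.566]
 [ 547.127 -101.693  206.005]
 [ 582.658  -67.977  206.837]]
rim 1097 centre [ 554.327 -101.285] [ 554.357 -101.239   70.855] z 281.9808364258708 tilt [ 0.002 -0.005]
```

View pics/l.png

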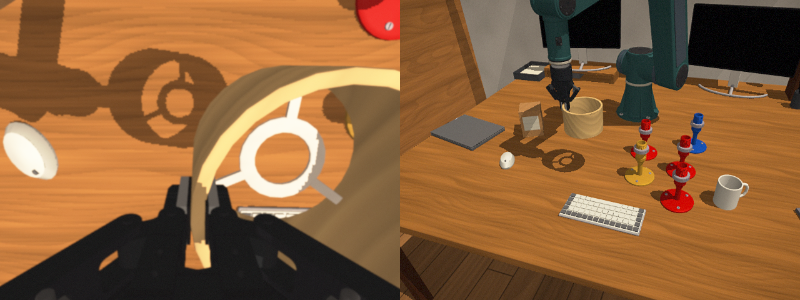

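The left view shows the shade held level, with the hub hole at about (157,278) in the half-size image. The right view shows it lifted clear. I now measure the hub hole precisely.

```bash
cat >> h.py <<'E'
def hub(c,P,z0,c0):
    z=P[...,2]; hsv=cv2.cvtColor(c["image"],cv2.COLOR_BGR2HSV)
    d=np.hypot(P[...,0]-c0[0],P[...,1]-c0[1])
    m=(abs(z-z0)<8)&(d<45)&(hsv[...,1]<80); m=m&(d<40)
    q=P[m]; A=np.c_[q[:,:2]-c0,np.ones(len(q))]; pl=np.linalg.lstsq(A,q[:,2],rcond=None)[0]
    for _ in range(3):
        k=abs(A@pl-q[:,2])<1.5; pl=np.linalg.lstsq(A[k],q[k,2],rcond=None)[0]
    print("hub n",m.sum(),"z",pl[2],"tilt",pl[:2])
    w=((hsv[...,1]<80)&(hsv[...,2]>120)&(abs(z-z0)<8)).astype(np.uint8)
    cs,h=cv2.findContours(w,cv2.RETR_CCOMP,cv2.CHAIN_APPROX_NONE)
    for i,k in enumerate(cs):
        if h[0][i][3]>=0 and cv2.contourArea(k)>800:
            e=cv2.fitEllipse(k); X=[]
            for pt in k[:,0]:
                o,dr=ray(c,(pt[1],pt[0])); X.append(o+dr*(pl[2]-o[2])/dr[2])
            X=np.array(X); print("hole",e[0],"circle",circ(X))
E
python3 - <<'E'
from h import *
np.set_printoptions(precision=3,suppress=True)
print(observe()["tool_pos"])
c,P=wavg(); hub(c,P,206,np.array((548,-102)))
E
```

```text
[ 550.238 -173.806  259.442]
hub n 8422 z 206.73919506219275 tilt [-0.    -0.002]
hole (450.8128356933594, 252.47732543945312) circle [ 549.273 -103.229   22.972]
```

Request:
{"fn": "drive_tool", "kwargs": {"motion": [[0.029,0.15,0,0,0,0,1],[0,0.35,0,0,0,0,1],[0,0.5,0,0,0,0,1],[0,0.5,0,0,0,0,1],[0,0.5,0,0,0,0,1],[0,0.45,0,0,0,0,1],[0,0.25,0,0,0,0,1],[0,0.15,0,0,0,0,1],[0,0,0,0,0,0,1],[0,0,0,0,0,0,1]]}}

```text
clock: 19.3
tool_pos: [548.3, 53.2, 260.1]
eef_rot: [-3.141, -0.0, 3.141]
force: [0.8, -0.2, -2.7]
gripper_width: 7.3
grip_force: 58.3
```

Run:
```python
from h import *
np.set_printoptions(precision=3,suppress=True)
o=observe();print(o["clock"],o["tool_pos"],o["eef_rot"],o["force"])
c,P=wavg(); hub(c,P,206,np.array((547,125)))
z=P[...,2]; d=np.hypot(P[...,0]-547.,P[...,1]-125)
u=P[(d<25)&(z>161)&(z<168)];print("sleeve",len(u),np.percentile(u,[1,99],0),circ(u,18.5)[:2])
print([(x["position"],round(x["p"],2)) for x in spot_point(c,"thread_top")[:3]])
cv2.imwrite("pics/w4.png",c["image"])
```

```text
19.3 [548.294  53.169 260.09 ] [-3.141 -0.     3.141] [ 0.753 -0.193 -2.732]
hub n 8509 z 206.96081073836908 tilt [-0.    -0.002]
hole (450.61517333984375, 252.4657440185547) circle [547.201 123.712  22.911]
sleeve 774 [[536.756 112.563 161.253]
 [566.388 143.627 165.228]] [544.888 122.49 ]
[([230.0, 431.7], 0.6)]
```

View pics/w4.png

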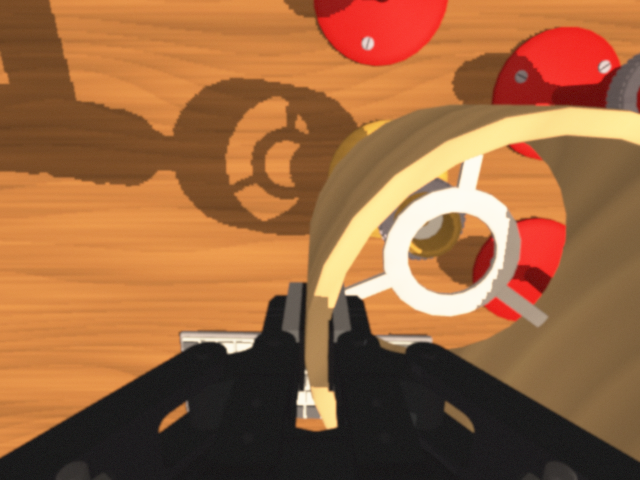

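The view shows the brass socket under the hub hole near (230,432), consistent with perspective from this side. The hub needs +1 mm in y. I lower to just above the sleeve and look again.

Request:
{"fn": "drive_tool", "kwargs": {"motion": [[0,0.012,0.1,0,0,0,1],[0,0,0.15,0,0,0,1],[0,0,0.1,0,0,0,1],[0,0,0.05,0,0,0,1],[0,0,0,0,0,0,1]]}}

```text
clock: 20.18
tool_pos: [548.0, 55.1, 227.7]
eef_rot: [3.141, -0.001, -3.141]
force: [1.0, -0.6, -3.5]
gripper_width: 7.2
grip_force: 58.4
```

Run:
```python
from h import *
np.set_printoptions(precision=3,suppress=True)
o=observe();print(o["clock"],o["tool_pos"],o["eef_rot"],o["force"])
c,P=wavg(); hub(c,P,174,np.array((547,125)))
z=P[...,2]; d=np.hypot(P[...,0]-547.,P[...,1]-125)
u=P[(d<25)&(z>160)&(z<167.)];print("sleeve",len(u),np.percentile(u,[1,99],0))
```

```text
20.175 [547.971  55.089 227.688] [ 3.141 -0.001 -3.141] [ 1.043 -0.609 -3.521]
hub n 8580 z 175.32463107424587 tilt [ 0.001 -0.003]
hole (450.4769287109375, 252.35568237304688) circle [547.318 125.537  22.86 ]
sleeve 1828 [[529.187 106.763 160.333]
 [565.96  143.231 165.492]]
```

The hole is concentric with the sleeve within 0.6 mm. I lower slowly.

Request:
{"fn": "drive_tool", "kwargs": {"motion": [[0,-0.006,0.03,0,0,0,1],[0,0,0.03,0,0,0,1],[0,0,0.035,0,0,0,1],[0,0,0.035,0,0,0,1],[0,0,0.035,0,0,0,1],[0,0,0.035,0,0,0,1],[0,0,0.03,0,0,0,1],[0,0,0.02,0,0,0,1],[0,0,0,0,0,0,1]]}}

```text
clock: 21.5
tool_pos: [548.1, 54.6, 208.0]
eef_rot: [3.141, -0.0, -3.142]
force: [-0.2, -0.4, -2.4]
gripper_width: 7.1
grip_force: 58.4
```

Request:
{"fn": "drive_tool", "kwargs": {"motion": [[0,0,0.0125,0,0,0,1],[0,0,0.0125,0,0,0,1],[0,0,0.0125,0,0,0,1],[0,0,0,0,0,0,1]]}}

```text
clock: 22.0
tool_pos: [548.1, 54.6, 205.0]
eef_rot: [3.141, -0.0, -3.142]
force: [-0.1, -0.0, -3.6]
gripper_width: 7.6
grip_force: 58.4
```

Request:
{"fn": "drive_tool", "kwargs": {"motion": [[0,0,0.0125,0,0,0,1],[0,0,0.0125,0,0,0,1],[0,0,0,0,0,0,1]]}}

```text
clock: 22.38
tool_pos: [548.1, 54.6, 203.0]
eef_rot: [3.141, -0.0, -3.142]
force: [0.3, -0.2, -3.0]
gripper_width: 7.5
grip_force: 58.4
```

Request:
{"fn": "drive_tool", "kwargs": {"motion": [[0,0,0.006,0,0,0,1],[0,0,0,0,0,0,1]]}}

```text
clock: 22.62
tool_pos: [548.2, 54.6, 202.7]
eef_rot: [3.141, -0.0, -3.142]
force: [-0.0, 0.1, -2.3]
gripper_width: 7.6
grip_force: 58.4
```

Request:
{"fn": "drive_tool", "kwargs": {"motion": [[0,0,0.006,0,0,0,1],[0,0,0,0,0,0,1]]}}

```text
clock: 22.88
tool_pos: [548.1, 54.6, 202.2]
eef_rot: [3.141, -0.0, -3.142]
force: [0.1, -0.8, -3.2]
gripper_width: 7.3
grip_force: 58.4
```

Request:
{"fn": "drive_tool", "kwargs": {"motion": [[0,0,0.006,0,0,0,1],[0,0,0,0,0,0,1]]}}

```text
clock: 23.12
tool_pos: [548.2, 54.6, 201.7]
eef_rot: [3.141, -0.0, -3.142]
force: [0.5, -0.7, -3.5]
gripper_width: 7.5
grip_force: 58.4
```

Request:
{"fn": "drive_tool", "kwargs": {"motion": [[0,0,0.006,0,0,0,1],[0,0,0,0,0,0,1]]}}

```text
clock: 23.38
tool_pos: [548.3, 54.5, 201.3]
eef_rot: [3.142, 0.0, -3.142]
force: [0.4, -1.5, -2.0]
gripper_width: 7.5
grip_force: 58.5
```

Request:
{"fn": "drive_tool", "kwargs": {"motion": [[0,0,0.006,0,0,0,1],[0,0,0,0,0,0,1]]}}

```text
clock: 23.62
tool_pos: [548.4, 54.4, 201.1]
eef_rot: [-3.141, 0.001, -3.142]
force: [-1.4, -1.8, 2.6]
gripper_width: 7.0
grip_force: 59.0
```

Contact on the ring: force swings from -3 to +2.6 N. I release and measure before leaving.

Request:
{"fn": "drive_tool", "kwargs": {"motion": [[0,0,0,0,0,0,0.9],[0,0,0,0,0,0,0.75],[0,0,0,0,0,0,0.6],[0,0,0,0,0,0,0.5],[0,0,0,0,0,0,0.5],[0,0,0,0,0,0,0.5]]}}

```text
clock: 24.38
tool_pos: [548.2, 54.6, 200.7]
eef_rot: [3.141, -0.0, -3.141]
force: [0.3, -0.4, -0.6]
gripper_width: 43.0
grip_force: 0.0
```

Run:
```python
from h import *
np.set_printoptions(precision=3,suppress=True)
o=observe();print(o["clock"],o["tool_pos"],o["force"],o["gripper_width"])
c,P=wavg(); hub(c,P,149,np.array((547,125)))
```

```text
24.375 [548.183  54.638 200.709] [ 0.264 -0.442 -0.578] 42.96072500248462
hub n 9004 z 148.33863674510107 tilt [0.    0.001]
hole (455.60845947265625, 258.9828796386719) circle [550.457 127.969  23.979]
```

It is level and seated, with the hub top at 148.3. I withdraw straight up, then sideways for a final look.

Request:
{"fn": "drive_tool", "kwargs": {"motion": [[0,0,-0.1,0,0,0,0.5],[0,0,-0.3,0,0,0,0.5],[0,0,-0.5,0,0,0,0.5],[0,0,-0.5,0,0,0,0.5],[0,0,-0.4,0,0,0,0.5],[0,0.4,0,0,0,0,0.5],[0,0.4,0,0,0,0,0.5],[0,0,0,0,0,0,0.5],[0,0,0,0,0,0,0.5]]}}

```text
clock: 25.7
tool_pos: [548.1, 118.1, 345.0]
eef_rot: [-3.141, 0.0, -3.141]
force: [0.3, 0.0, -0.3]
gripper_width: 43.0
grip_force: 0.0
```

Run:
```python
from h import *
np.set_printoptions(precision=3,suppress=True)
o=observe();print(o["clock"],o["tool_pos"],o["force"])
c,P=wavg(); rim(P,225,242,(547,125)); hub(c,P,148,np.array((547,125)))
z=P[...,2]; d=np.hypot(P[...,0]-547.,P[...,1]-125)
print("top",np.median(z[(d>14.8)&(d<17)&(z>162)&(z<168)]))
S=camera("scene");a=cv2.resize(S["image"],(400,300));b=cv2.resize(c["image"],(400,300))
cv2.imwrite("pics/f.png",np.hstack([a,b]))
```

```text
25.7 [548.136 118.14  345.016] [ 0.287  0.014 -0.268]
rim 8376 centre [547.061 125.484] [546.683 125.458  69.672] z 231.46891873170657 tilt [-0.009 -0.   ]
hub n 3932 z 148.2522771930135 tilt [-0.001  0.001]
hole (323.73724365234375, 195.8334503173828) circle [549.278 125.229  22.075]
top 164.37273954449756
```

View pics/f.png

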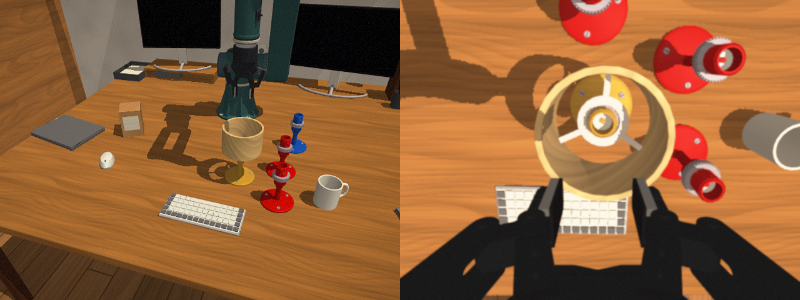

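The pictures show the shade level on the brass lamp: left view at (138,243), right view with the socket inside the hub at (121,602). The other things are undisturbed and the gripper is clear. Handing in.

```bash
python3 -c "
from rig import sign_off; print(sign_off())"
```

```text
the job is handed in; nothing more can be done
None
```

The ring is set with about 20 mm of thread above it, the shade sits level on it and is released, the other things on the desk look undisturbed, and the job was handed in at about 26 s.

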